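# Tighten the hub centre screw with the right hex key

## Robot

A 6-joint arm with a two-finger parallel gripper is mounted at the origin on the work surface. World frame = base frame: x ahead of the robot, y to its left, z up, the work surface at z = 0. Lengths are in m, angles in rad, forces in N, time in s.
With the tool pointing down it reaches from about 0.35 to 0.775 m from the base axis. Payload 5.5 kg.
Tool frame: the origin (TCP) lies at the very end of the fingers, on their centre line; the grasp point (between the pads) lies 19 mm behind it; z points along the fingers, x is the direction in which the jaws open and shut, and the axes are right-handed (so a half turn about z gives the same grasp; the last joint's range is limited). The gripper opens to 85 mm and grips with 20 to 120 N. Pads are 22 mm wide; open, the fingers measure 114 mm over their backs; the gripper's body (76 mm by 85 mm) begins 54 mm behind the grasp point. The pads swing forward as they close: fully open they stand 13 mm farther back than shut.
Start: joints at [-1.399, 0.313, 0.046, 1.304, 0, 1.431], TCP at [0.176, -0.547, 0.231] pointing down, gripper open.
Joint ranges: [-2.76, 2.76], [-0.86, 1.69], [-1.03, 1.26], [-2.2, 2.34], [-1.47, 1.5], [-3.14, 3.14]. Speed limits (rad/s): [2.57, 2.57, 3.14, 3.14, 3.14, 3.14].

## Interface

Orientations are given as a unit quaternion [w, x, y, z].
In Python, from workcell import env gives the robot as it stands.
- The arm moves only by the shell command python3 -m inch 'ROWS' [FORCE]. ROWS is JSON, a list of rows, each a list of 7 numbers: the turn, a rotation vector about the tool's x, y, z each as a share of 8 degrees, from -1 to 1, then the shift along the tool's x, y, z each as a share of 0.05 m, from -1 to 1, then the closure, from 0 (fully open) to 1 (shut). A call has 1 to 12 rows; each row shifts and turns the commanded pose from where the row before left it, along the tool's axes as they then stand; what a row does not reach is not made up. A row lasts 1/10 s, in which the tool goes at most 50 mm and 8.59 degrees, less where a joint would pass 70% of its speed; a pose out of reach is approached as far as the arm can. A call with a number of a shift or a turn outside -1 to 1 is refused whole. A call with a gripper value outside its range is refused whole. The fingers move at their own pace and stop on an object; FORCE is the grip in N (left out, the last holds). Time passes only in rows, so rows that do not move let the fingers close. It gives the time, the measured TCP pose, the force and the opening at its end, in the units of the state.
- env.get_state(): the state, without advancing time (a new reading comes with each control period).
- env.read_camera(name): name is "scene" or "top"; returns the picture (400x640x3 uint8, red, green, blue); there is no depth.
- env.calibration(name): a dict with "fx", "fy", "cx", "cy" (pixels), "rvec" (rotation vector, rad) and "tvec" (3), from world to camera coordinates, as OpenCV has them. Camera axes: x right, y down, z forward; pixel columns grow to the right and rows downward; lengths in m; the calibration is good to about 2 mm. A picture is of the moment at which its call begins. calibration takes no time and is no camera call.
- env.hand_in(): hands the job in, once; it reports no verdict.
The state is a dict: "clock": time; "joint_pos": joint angles; "qvel": joint speeds; "tau": joint torques, N m; "tcp_pos": TCP position; "orientation": TCP orientation; "wrist_force": force on the tool from outside, world axes, zero at the start; "ft_torque": the same for the moment, N m; "finger_gap": finger opening in m.
Only numpy, scipy, OpenCV 4.12 (cv2) and the standard library are available. Lean on these libraries where they do the work, as an engineer would, in place of code of your own. Each camera call takes 0.05 s, during which the arm holds its last target.

## Task

Take the red-handled hex key out of the blue stand, push it upright all the way down into the recessed hex socket of the brass-coloured screw in the middle of the wheel hub, and only then turn it about a quarter turn clockwise (seen from above). Let go and leave the key standing fully home in the socket.

Things in the scene. Friction and masses are not known exactly. Their poses are not given: they have to be found in the camera images.
- red_key_grip (a point): Centre of the red handle of an upright hex key, 0.26 kg. Handle 24 mm thick (x), 60 long (y), 30 high (z, up): pinch it from above across x. At the start it is 115 mm above the table, the key standing in one of three holes, 90 mm apart, in a fixed blue stand 70x250x75 mm. Yellow and green keys with thinner hexagons stand in the other holes, handles in line, 30 mm gaps: lift 150 mm to clear all.
- red_key_tip (a point): Lower tip of the red key on its axis, 105 mm below the handle's centre; z up along the key, x and y as the handle's. The shank below the handle is 45 mm of round bar, 21 mm in diameter, then 45 mm of hexagon, 17 mm across flats, its end tapered, corners at 0, 60, 120.. degrees from x. At the start it is 65 mm deep in a loose round hole, 10 mm above the table.
- screw_socket (a point): Floor centre of the hex socket in the brass-coloured screw of a fixed iron hub (148 mm wide, top 58 mm above the table) on a brown disc 220 mm wide. z up; x turns with the screw (white dot on rim). Floor 36 mm under hub top: hexagon 18.2 mm across flats, 22 deep, then a hex funnel widening to 37 at the top. Corners at 0, 60.. degrees from x: key enters at yaw 0, 60, 120.. to it, play 8 degrees.
- hub_screw (a joint): Turn of the screw in rad, growing clockwise seen from above. Starts between 0 and 0.25, turns against a steady friction of 0.08 N m, stays where it is left and could go on to 2.6. The play in the socket (up to 0.28 rad) is taken up before the screw follows the key.
Not all that is in view belongs to the job. Leave any orange or purple look-alike of the part that bears screw_socket alone. Leave any black look-alike of the part that bears red_key_grip alone.

How it is judged:
By the outcome, as a careful person would: the job done as asked, in the order asked, and still so for the second after the job is handed in, with the robot touching nothing.
It also fails if it takes over 48 s, if anything falls off the work surface, if the arm or the gripper's body presses on something with over 40 N, if the wrist force passes 120 N, or if a joint passes its speed limit or range.

## Working session

There is one attempt and no reset: what is moved stays moved. The work goes in short steps, Python scripts to look and compute and a shell command to move; the robot and the scene stay as the last step left them, time stands still between calls to the robot, and variables do not carry over. Pictures are saved under pics/ and viewed, and the job is handed in when it is done.

```bash
mkdir -p pics; ls; python3 - <<'E'
from workcell import env
import cv2
s=env.get_state(); print(s)
for n in ("scene","top"):
    cv2.imwrite(f"pics/{n}0.png",env.read_camera(n)[:,:,::-1]); print(n,env.calibration(n))
E
```

```text
pics
{'clock': 0.0, 'joint_pos': array([-1.39863979e+00,  3.14020922e-01,  4.49842263e-02,  1.30361079e+00,
       -1.51979662e-06,  1.43116888e+00]), 'qvel': array([-0.0007217 ,  0.00020714, -0.00072792, -0.00077289,  0.00223638,
       -0.00309779]), 'tau': array([ 7.92807987e-04, -4.80628145e+01,  2.98533118e+01,  1.92898972e-02,
       -5.17906426e-05,  3.46697220e-06]), 'tcp_pos': array([ 0.17627191, -0.54677528,  0.23039935]), 'orientation': array([-6.43205069e-04,  8.08317999e-01, -5.88745408e-01, -6.65568350e-04]), 'wrist_force': array([-0.20828079, -0.77876661, -0.19401161]), 'ft_torque': array([-0.03968985, -0.02346708,  0.00985062]), 'finger_gap': 0.08528458774963109}
scene {'fx': 397.5623042686033, 'fy': 397.5623042686033, 'cx': 318.12262954467917, 'cy': 199.10090556295302, 'rvec': array([ 2.26760594,  1.15586093, -0.36276521]), 'tvec': array([-0.37827545, -0.31437123,  1.28924783])}
top {'fx': 485.7369637295616, 'fy': 485.7369637295616, 'cx': 318.887354932298, 'cy': 206.4070987884595, 'rvec': array([ 2.16081595, -2.20249557,  0.07399392]), 'tvec': array([0.06085883, 0.59033348, 1.40440307])}
```

View pics/scene0.png

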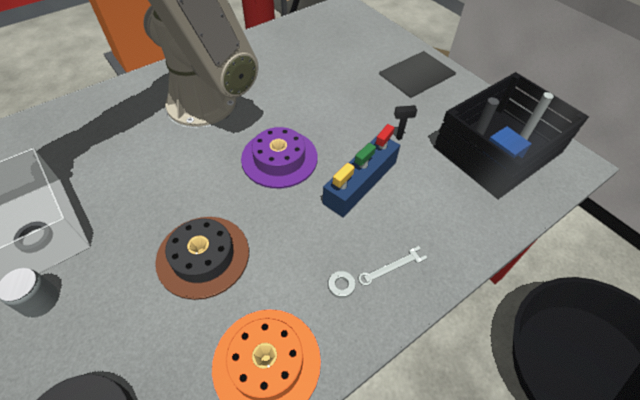

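View pics/top0.png

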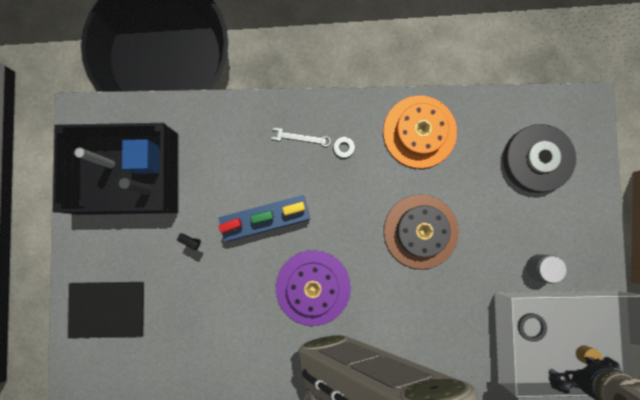

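The top view shows:
- **Keys:** the red key is at about (230,227), first in the blue stand. Green is at (261,217), yellow at (293,209), and a black look-alike is at (189,241) outside the stand.
- **Hubs:** orange is at (423,128), purple at (313,288), and the dark iron hub on a brown disc at (422,232).

The red handle in the stand and the brown-disc hub fit the description. I'll measure both and check enlarged crops.

```bash
cat > h.py <<'E'
import numpy as np, cv2
from workcell import env
def ray(cam,uv,z):
    c=env.calibration(cam); R=cv2.Rodrigues(c["rvec"])[0]; t=c["tvec"]
    uv=np.atleast_2d(np.asarray(uv,float))
    d=np.c_[(uv[:,0]-c["cx"])/c["fx"],(uv[:,1]-c["cy"])/c["fy"],np.ones(len(uv))]@R
    o=-R.T@t
    return o+d*((z-o[2])/d[:,2])[:,None]
def proj(cam,P):
    c=env.calibration(cam); K=np.array([[c["fx"],0,c["cx"]],[0,c["fy"],c["cy"]],[0,0,1]])
    return cv2.projectPoints(np.atleast_2d(np.asarray(P,float)),c["rvec"],c["tvec"],K,None)[0][:,0]
def big(mask):
    n,l,s,c=cv2.connectedComponentsWithStats(mask.astype(np.uint8))
    i=1+np.argmax(s[1:,4]); return l==i,c[i],s[i]
E
cat > m.py <<'E'
from h import *
t=cv2.imread("pics/top0.png"); s=cv2.imread("pics/scene0.png")
def crop(im,x0,y0,w,h,k): return cv2.resize(im[y0:y0+h,x0:x0+w],None,fx=k,fy=k,interpolation=cv2.INTER_CUBIC)
a=crop(t,170,170,150,90,5); cv2.imwrite("pics/c_keys.png",a)
cv2.imwrite("pics/c_hub.png",crop(t,380,190,84,84,7))
cv2.imwrite("pics/c_hub_s.png",crop(s,150,205,105,95,6))
cv2.imwrite("pics/c_keys_s.png",crop(s,315,90,110,130,4.5))
for nm,im in(("top",t),("scene",s)):
    hsv=cv2.cvtColor(im,cv2.COLOR_BGR2HSV); H,S,V=[hsv[...,i].astype(int) for i in range(3)]
    roi=np.zeros(H.shape,bool)
    if nm=="top": roi[180:260,200:330]=1
    else: roi[110:200,320:405]=1
    for col,m in(("red",(H<6)|(H>174)),("green",(H>45)&(H<80)),("yellow",(H>18)&(H<35))):
        b,c,st=big(m&(S>120)&(V>60)&roi)
        pts=np.argwhere(b)[:,::-1].astype(np.float32)
        print(nm,col,c,st,cv2.minAreaRect(pts), V[b].min(),V[b].max())
        top=b&(V>0.8*np.percentile(V[b],95)); cc=np.argwhere(top)[:,::-1].mean(0)
        r=cv2.minAreaRect(np.argwhere(top)[:,::-1].astype(np.float32))
        print("  toponly",cc,r, "xy@.13",ray(nm,cc,.13)[0][:2], "xy@.115",ray(nm,c,.115)[0][:2])
    # brass
    roi[:]=0
    if nm=="top": roi[200:265,390:455]=1
    else: roi[215:275,165:235]=1
    b,c,st=big((H>12)&(H<35)&(S>60)&(V>60)&roi)
    pts=np.argwhere(b)[:,::-1].astype(np.float32); e=cv2.fitEllipse(cv2.convexHull(pts))
    print(nm,"brass",c,st,e,"xy@.058",ray(nm,e[0],.058)[0][:2])
E
python3 m.py
```

```text
top red [229.64851485 225.35643564] [219 218  22  15 202] ((229.7664337158203, 225.35765075683594), (9.227062225341797, 22.213298797607422), 70.01689910888672) 75 215
  toponly [229.14383562 224.76712329] ((229.14231872558594, 224.76641845703125), (7.005732536315918, 20.59001922607422), 70.01689147949219) xy@.13 [0.53832184 0.29300275] xy@.115 [0.53726331 0.29447966]
top green [261.00595238 217.17857143] [251 211  22  13 168] ((261.4747314453125, 216.89041137695312), (8.544661521911621, 21.36165428161621), 77.00537872314453) 61 153
  toponly [260.7890625 216.375    ] ((261.2470397949219, 216.1117706298828), (6.833309650421143, 20.391464233398438), 77.47119140625) xy@.13 [0.55942687 0.20703357] xy@.115 [0.55803306 0.20833136]
top yellow [293.25757576 208.40909091] [283 202  22  14 198] ((293.1153869628906, 208.42306518554688), (9.121402740478516, 21.92644691467285), 74.74488067626953) 93 241
  toponly [293.36774194 207.62580645] ((293.3115234375, 207.642333984375), (7.542697429656982, 20.61086082458496), 74.74488067626953) xy@.13 [0.58149104 0.11836605] xy@.115 [0.5804174  0.11955874]
[... 738 characters left out ...]
50.83211679] ((365.3846435546875, 150.92308044433594), (7.264865398406982, 19.372974395751953), 47.72631072998047) xy@.13 [0.55985469 0.20299767] xy@.115 [0.55687005 0.20555344]
scene yellow [342.85761589 174.5794702 ] [333 163  22  24 302] ((343.25, 174.25001525878906), (12.020814895629883, 26.870054244995117), 45.0) 93 255
  toponly [343.45652174 171.5923913 ] ((343.5000305175781, 171.5), (8.485280990600586, 21.21320343017578), 45.0) xy@.13 [0.58117704 0.1160943 ] xy@.115 [0.5783535  0.11771915]
scene brass [197.59467456 244.25443787] [187 235  22  20 338] ((197.5797576904297, 244.43846130371094), (18.41208267211914, 23.139020919799805), 64.22579956054688) xy@.058 [ 0.51264082 -0.25004124]
```

View pics/c_keys.png

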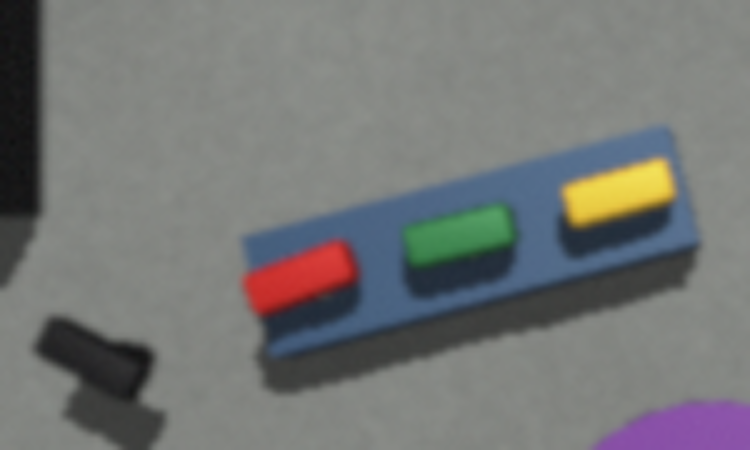

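View pics/c_hub.png

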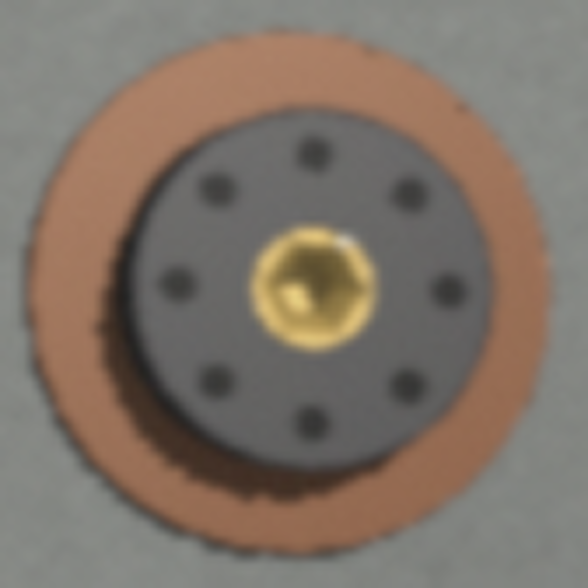

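View pics/c_hub_s.png

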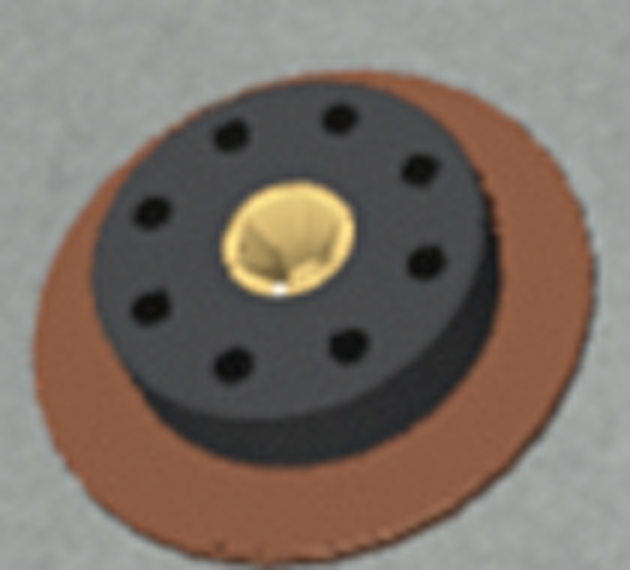

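The crops confirm both targets: a red handle in the stand's left hole, turned a few degrees from the row, and a dark iron hub with a brass screw on the brown disc. The white dot is at about (429,224) in the top view and (196,253) in the scene view. Next I'll measure the angles.

```bash
cat > m2.py <<'E'
from h import *
t=cv2.imread("pics/top0.png"); s=cv2.imread("pics/scene0.png")
def ang(a): return np.degrees(np.arctan2(a[1],a[0]))
K=8
def up(im): return cv2.resize(im,None,fx=K,fy=K,interpolation=cv2.INTER_CUBIC)
def tp(p): return (np.asarray(p,float)+.5)/K-.5
for nm,im,z in(("top",t,.13),("scene",s,.13)):
    hsv=cv2.cvtColor(up(im),cv2.COLOR_BGR2HSV); H,S,V=[hsv[...,i].astype(int) for i in range(3)]
    roi=np.zeros(H.shape,bool)
    if nm=="top": roi[180*K:260*K,200*K:330*K]=1
    else: roi[110*K:200*K,320*K:405*K]=1
    for col,m in(("red",(H<8)|(H>172)),("green",(H>45)&(H<80)),("yellow",(H>18)&(H<35))):
        b,c,st=big(m&(S>110)&(V>50)&roi)
        top=b&(V>0.8*np.percentile(V[b],95)); top,_,_=big(top)
        P=ray(nm,tp(np.argwhere(top)[:,::-1]),z)[:,:2]
        w,v=np.linalg.eigh(np.cov(P.T)); a=v[:,1]; a=a if a[1]<0 else -a
        r=cv2.minAreaRect((P*1000).astype(np.float32))
        print(nm,col,"ctr",P.mean(0),"long axis deg",ang(a),"sizes",np.sqrt(12*w),"rect",r)
for nm,im,p,c in(("top",t,(429.,224.),None),("scene",s,(196.,253.),None)):
    x,y=map(int,p); u=up(im).astype(float); g=u.min(2)
    sub=g[(y-5)*K:(y+6)*K,(x-5)*K:(x+6)*K]; w=np.clip(sub-0.75*sub.max(),0,None)
    yy,xx=np.mgrid[:sub.shape[0],:sub.shape[1]]
    d=tp([(w*xx).sum()/w.sum()+(x-5)*K,(w*yy).sum()/w.sum()+(y-5)*K])
    D=ray(nm,d,.058)[0][:2]
    # hub dark holes centre not needed; brass ellipse upsampled
    hsv=cv2.cvtColor(up(im),cv2.COLOR_BGR2HSV); H,S,V=[hsv[...,i].astype(int) for i in range(3)]
    roi=np.zeros(H.shape,bool)
    if nm=="top": roi[200*K:265*K,390*K:455*K]=1
    else: roi[215*K:275*K,165*K:235*K]=1
    b,_,_=big((H>10)&(H<38)&(S>50)&(V>60)&roi)
    P=ray(nm,tp(np.argwhere(b)[:,::-1]),.058)[:,:2]; hull=cv2.convexHull((P*1000).astype(np.float32))
    print(nm,"brass circ",cv2.minEnclosingCircle(hull),cv2.fitEllipse(hull))
    C=np.array(cv2.fitEllipse(hull)[0])/1000
    print(nm,"dot",d,D,"ang",ang(D-C),np.linalg.norm(D-C), "max",sub.max())
    # bolt holes -> hub centre
    m=(V<(62 if nm=="top" else 35))
    roi[:]=0
    yy,xx=np.mgrid[:roi.shape[0],:roi.shape[1]]
    pc=proj(nm,[C[0],C[1],.058])[0]
    for k in range(1):
        n,l,st,cc=cv2.connectedComponentsWithStats((m).astype(np.uint8))
        q=[ray(nm,tp(cc[i]),.058)[0][:2] for i in range(1,n) if 60<st[i,4]<1500]
        q=[x for x in q if 0.045<np.linalg.norm(x-C)<0.068]
        q=np.array(q); print("holes",len(q)); 
        if len(q): print(q.mean(0), np.linalg.norm(q-C,axis=1))
E
python3 m2.py
```

```text
top red ctr [0.53832293 0.29285945] long axis deg -70.44197794793412 sizes [0.01907959 0.05509811] rect ((538.1641845703125, 292.923828125), (19.891340255737305, 56.25849533081055), 20.15533447265625)
top green ctr [0.56044234 0.20524867] long axis deg -77.6948008472357 sizes [0.01841519 0.05370756] rect ((560.0615844726562, 205.85433959960938), (19.615314483642578, 55.40263748168945), 13.364648818969727)
top yellow ctr [0.58138245 0.11827723] long axis deg -75.51916697617798 sizes [0.02044305 0.05590433] rect ((581.3766479492188, 118.46578979492188), (21.05170249938965, 57.25241470336914), 14.358884811401367)
scene red ctr [0.53721208 0.28999434] long axis deg -69.42102180593632 sizes [0.02148159 0.05755376] rect ((536.9901733398438, 290.49090576171875), (22.051578521728516, 58.77690887451172), 19.827911376953125)
scene green ctr [0.559533   0.20328078] long axis deg -77.06023114678644 sizes [0.02048473 0.05741379] rect ((559.2791748046875, 203.7855682373047), (21.27790069580078, 58.10711669921875), 12.614096641540527)
scene yellow ctr [0.58078412 0.11601049] long axis deg -74.82521
[... 237 characters left out ...]
6875, -239.6772003173828), (209.3690643310547, 213.58978271484375), 11.930423736572266)
top dot [428.79320224 224.03629216] [ 0.53232072 -0.26278815] ang -49.060263096198874 0.030594354523135844 max 161.0
holes 4
[ 0.47987633 -0.26170571] [0.06491156 0.0476562  0.06099117 0.05399636]
scene brass circ ((512.0524291992188, -250.15797424316406), 26.479421615600586) ((512.1967163085938, -249.80201721191406), (51.137752532958984, 52.57014465332031), 83.05634307861328)
scene dot [196.10439727 252.76787482] [ 0.5303461  -0.26234399] ang -34.646076302712366 0.022061304638896502 max 229.0
holes 7
[ 0.50410328 -0.24938867] [0.055143   0.05511162 0.05492625 0.05510634 0.05490764 0.05486716
 0.05486573]
```

```bash
cat > go.py <<'E'
# usage: go.py x y z yaw  -> remaining shift in tool axes (shares of 50 mm) and turn (shares of 8 deg)
import sys
from h import *
from scipy.spatial.transform import Rotation as Ro
s=env.get_state(); q=s["orientation"]; R=Ro.from_quat([q[1],q[2],q[3],q[0]]).as_matrix()
yaw=np.degrees(np.arctan2(R[1,0],R[0,0]))
print("t",s["clock"],"tcp",s["tcp_pos"].round(4),"yaw",yaw.round(2),"zaxis",R[:,2].round(4),"q",s["joint_pos"].round(3),"F",s["wrist_force"].round(1),"M",s["ft_torque"].round(2),"gap",round(s["finger_gap"],4))
if len(sys.argv)>1:
    x,y,z,yw=map(float,sys.argv[1:5]); d=R.T@(np.array([x,y,z])-s["tcp_pos"])
    print("shift shares",(d/.05).round(3),"turn rz shares",round(-((yw-yaw+180)%360-180)/8,3))
E
python3 go.py 0.538 0.2925 0.25 20
python3 -m inch '[[0,0,-1,0,0,-0.1,0],[0,0,-1,0,0,-0.1,0],[0,0,-1,0,0,-0.1,0],[0,0,-1,0,0,-0.1,0],[0,0,-1,0,0,0,0],[0,0,-1,0,0,0,0],[0,0,-1,0,0,0,0],[0,0,-1,0,0,0,0],[0,0,-1,0,0,0,0],[0,0,-1,0,0,0,0],[0,0,-1,0,0,0,0],[0,0,-0.5,0,0,0,0]]' 40
python3 go.py 0.45 -0.05 0.24 20
python3 -c "
from h import *
print(ray('top',[[187,239],[200,246],[185,240]],.10), ray('scene',[[405,112]],.12))"
```

```text
t 0.1 tcp [ 0.1763 -0.5468  0.2305] yaw -72.13 zaxis [-3.0e-04  1.6e-03 -1.0e+00] q [-1.399  0.314  0.045  1.304 -0.     1.431] F [-0.2  0.   0.3] M [ 0.01 -0.03 -0.02] gap 0.0855
shift shares [-13.758 -12.035  -0.365] turn rz shares -11.517
clock: 1.3
tcp_pos: [0.1763, -0.547, 0.2508]
orientation: [-0.001, 0.985, 0.175, 0.0]
wrist_force: [-0.7, 0.6, 0.1]
finger_gap: 0.0854
t 1.3 tcp [ 0.1763 -0.547   0.2508] yaw 20.11 zaxis [-2.0e-04  1.1e-03 -1.0e+00] q [-1.399  0.309  0.088  1.351  0.    -0.179] F [-0.7  0.6  0.1] M [ 0.   -0.03  0.02] gap 0.0854
shift shares [ 8.558 -7.451  0.225] turn rz shares 0.014
[[0.50235671 0.41556279 0.1       ]
 [0.4823822  0.37958933 0.1       ]
 [0.49970227 0.42109788 0.1       ]] [[0.50500349 0.39382036 0.12      ]]
```

```bash

python3 -m inch '[[0,0,0,0.713,-0.621,0,0],[0,0,0,0.713,-0.621,0,0],[0,0,0,0.713,-0.621,0,0],[0,0,0,0.713,-0.621,0,0],[0,0,0,0.713,-0.621,0,0],[0,0,0,0.713,-0.621,0,0],[0,0,0,0.713,-0.621,0,0],[0,0,0,0.713,-0.621,0,0],[0,0,0,0.713,-0.621,0,0],[0,0,0,0.713,-0.621,0,0],[0,0,0,0.713,-0.621,0,0],[0,0,0,0.713,-0.621,0,0]]'
python3 go.py 0.5378 0.292 0.24 20
```

```text
clock: 2.5
tcp_pos: [0.4525, -0.0495, 0.2511]
orientation: [0.0, 0.985, 0.173, -0.0]
wrist_force: [0.4, -0.3, 0.6]
finger_gap: 0.0853
t 2.5 tcp [ 0.4525 -0.0495  0.2511] yaw 19.87 zaxis [-1.e-04 -2.e-04 -1.e+00] q [-0.286  0.075 -0.201  1.294 -0.     0.938] F [ 0.4 -0.3  0.6] M [-0.06 -0.03 -0.03] gap 0.0853
shift shares [ 3.926 -5.844  0.221] turn rz shares -0.016
```

```bash
python3 - <<'E'
from h import *
# fresh unoccluded views of hub are kept; check dot/hub again in both
for n in ("top",):
    cv2.imwrite("pics/top1.png",env.read_camera(n)[:,:,::-1])
E
python3 -m inch '[[0,0,0,0.49,-0.73,0,0],[0,0,0,0.49,-0.73,0,0],[0,0,0,0.49,-0.73,0,0],[0,0,0,0.49,-0.73,0,0],[0,0,0,0.49,-0.73,0,0],[0,0,0,0.49,-0.73,0,0],[0,0,0,0.49,-0.73,0,0],[0,0,0,0.49,-0.73,0,0],[0,0,0,0,0,0,0],[0,0,0,0,0,0,0]]'
python3 go.py 0.5377 0.2915 0.096 20
python3 - <<'E'
from h import *
for n in ("top","scene"):
    cv2.imwrite(f"pics/{n}2.png",env.read_camera(n)[:,:,::-1])
im=cv2.imread("pics/scene2.png")[40:220,290:490]; cv2.imwrite("pics/s2c.png",cv2.resize(im,None,fx=3,fy=3,interpolation=2))
E
```

```text
clock: 3.55
tcp_pos: [0.5367, 0.2904, 0.2501]
orientation: [0.0, 0.985, 0.174, -0.001]
wrist_force: [-1.1, -0.0, 0.4]
finger_gap: 0.0854
t 3.55 tcp [0.5367 0.2904 0.2501] yaw 19.99 zaxis [-0.0019 -0.0012 -1.    ] q [ 0.365  0.382  0.19   1.381 -0.     1.587] F [-1.1 -0.   0.4] M [-0.01 -0.01  0.05] gap 0.0854
shift shares [ 0.033 -0.016  3.081] turn rz shares -0.002
```

View pics/s2c.png

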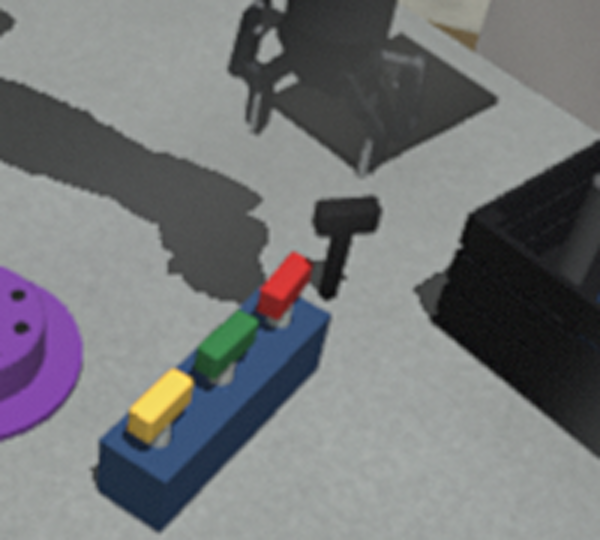

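Approach is clear: the jaws at crop (258,130) and (365,170) hang above the red handle at (285,287). The black key stands well aside. Descending.

```bash

python3 -m inch '[[0,0,0,0.03,-0.015,0.7,0],[0,0,0,0,0,0.7,0],[0,0,0,0,0,0.7,0],[0,0,0,0,0,0.4,0],[0,0,0,0,0,0.3,0],[0,0,0,0,0,0.2,0],[0,0,0,0,0,0.08,0],[0,0,0,0,0,0,0]]'
python3 go.py 0.5377 0.2915 0.096 20
```

```text
clock: 4.45
tcp_pos: [0.5385, 0.2902, 0.0974]
orientation: [0.0, 0.985, 0.172, -0.0]
wrist_force: [0.2, -0.3, 0.1]
finger_gap: 0.0855
t 4.45 tcp [0.5385 0.2902 0.0974] yaw 19.81 zaxis [-1.e-04 -2.e-04 -1.e+00] q [ 0.363  0.451 -0.086  1.034 -0.     1.588] F [ 0.2 -0.3  0.1] M [ 0.01  0.06 -0.05] gap 0.0855
shift shares [-0.005 -0.03   0.029] turn rz shares -0.024
```

Close in stages.

```bash

python3 -m inch '[[0,0,0,0,-0.02,0,0.5],[0,0,0,0,0,0,0.5],[0,0,0,0,0,0,0.6],[0,0,0,0,0,0,0.7],[0,0,0,0,0,0,0.8],[0,0,0,0,0,0,0.8],[0,0,0,0,0,0,1],[0,0,0,0,0,0,1],[0,0,0,0,0,0,1],[0,0,0,0,0,0,1]]' 60
python3 go.py 0.5377 0.2915 0.096 20
python3 - <<'E'
from h import *
cv2.imwrite("pics/scene3.png",env.read_camera("scene")[:,:,::-1])
im=cv2.imread("pics/scene3.png")[40:220,290:490]; cv2.imwrite("pics/s3c.png",cv2.resize(im,None,fx=3,fy=3,interpolation=2))
E
```

```text
clock: 5.45
tcp_pos: [0.5379, 0.2918, 0.0978]
orientation: [0.0, 0.985, 0.173, -0.0]
wrist_force: [-2.7, -1.1, 5.4]
finger_gap: 0.0234
t 5.45 tcp [0.5379 0.2918 0.0978] yaw 19.87 zaxis [-0. -0. -1.] q [ 0.366  0.451 -0.084  1.035 -0.     1.59 ] F [-2.7 -1.1  5.4] M [-0.2   0.68  0.02] gap 0.0234
shift shares [-0.006  0.005  0.036] turn rz shares -0.016
```

View pics/s3c.png

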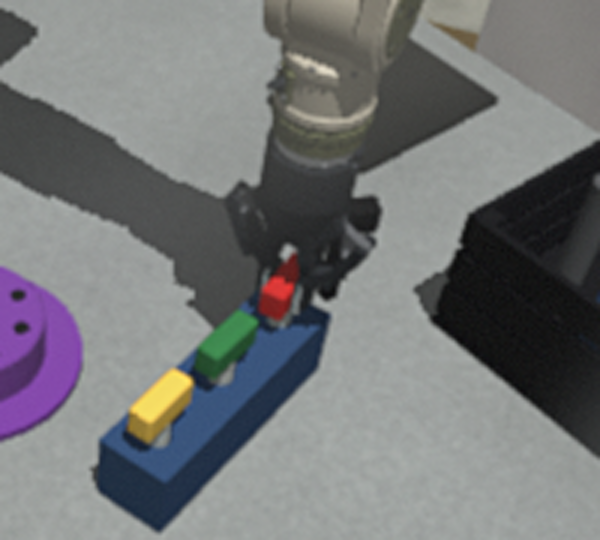

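The red handle sits between the pads (crop 280,290) with a gap of 23.4 mm, so the grip is good. Lifting.

```bash

python3 -m inch '[[0,0,0,0,0,-0.1,1],[0,0,0,0,0,-0.2,1],[0,0,0,0,0,-0.3,1],[0,0,0,0,0,-0.3,1],[0,0,0,0,0,-0.4,1],[0,0,0,0,0,-0.4,1],[0,0,0,0,0,-0.5,1],[0,0,0,0,0,-0.5,1],[0,0,0,0,0,-0.4,1],[0,0,0,0,0,-0.2,1],[0,0,0,0,0,0,1]]'
python3 go.py 0.57 -0.1 0.26 25
python3 - <<'E'
from h import *
for n in ("top","scene"): cv2.imwrite(f"pics/{n}4.png",env.read_camera(n)[:,:,::-1])
im=cv2.imread("pics/scene4.png")[20:220,290:490]; cv2.imwrite("pics/s4c.png",cv2.resize(im,None,fx=3,fy=3,interpolation=2))
E
```

```text
clock: 6.6
tcp_pos: [0.5388, 0.2922, 0.2639]
orientation: [-0.0, 0.985, 0.172, 0.001]
wrist_force: [-1.4, -0.5, -3.3]
finger_gap: 0.0234
t 6.6 tcp [0.5388 0.2922 0.2639] yaw 19.87 zaxis [ 0.0028  0.001  -1.    ] q [ 0.366  0.382  0.223  1.409 -0.     1.59 ] F [-1.4 -0.5 -3.3] M [ 0.03 -0.09  0.01] gap 0.0234
shift shares [-2.079  7.589  0.071] turn rz shares -0.642
```

View pics/s4c.png

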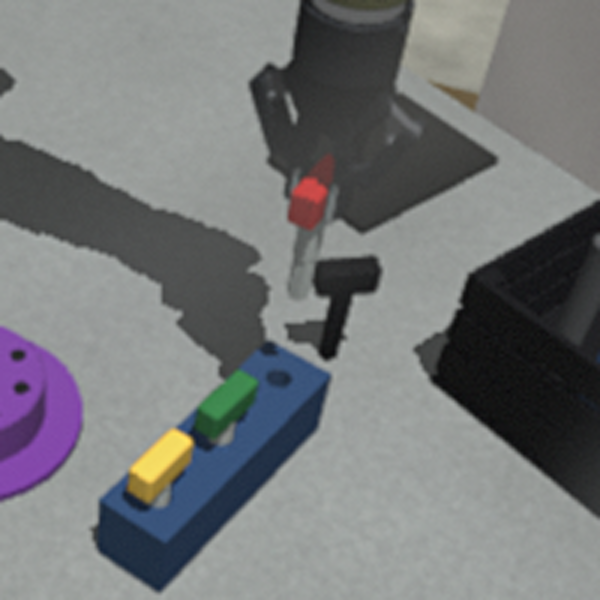

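```bash

python3 -m inch '[[0,0,-0.64,0,0,0,1],[0,0,0,-0.3,0.57,0,1],[0,0,0,-0.42,0.8,0,1],[0,0,0,-0.42,0.8,0,1],[0,0,0,-0.42,0.8,0,1],[0,0,0,-0.42,0.8,0,1],[0,0,0,-0.42,0.8,0,1],[0,0,0,-0.42,0.8,0,1],[0,0,0,-0.42,0.8,0,1],[0,0,0,-0.42,0.8,0,1],[0,0,0,-0.42,0.8,0,1],[0,0,0,-0.42,0.8,0,1]]'
python3 go.py 0.5126 -0.2497 0.22 25
```

```text
clock: 7.9
tcp_pos: [0.514, -0.193, 0.2607]
orientation: [-0.001, 0.976, 0.216, -0.001]
wrist_force: [0.3, 1.2, -2.9]
finger_gap: 0.023
t 7.9 tcp [ 0.514  -0.193   0.2607] yaw 24.98 zaxis [-0.0021  0.0013 -1.    ] q [-0.505  0.258  0.043  1.358  0.     0.629] F [ 0.3  1.2 -2.9] M [ 0.03 -0.08 -0.02] gap 0.023
shift shares [-0.504  1.018  0.812] turn rz shares -0.003
```

```bash

python3 -m inch '[[0,0,0,-0.25,0.5,0.2,1],[0,0,0,-0.15,0.3,0.2,1],[0,0,0,-0.1,0.22,0.2,1],[0,0,0,0,0,0.2,1],[0,0,0,0,0,0,1],[0,0,0,0,0,0,1]]'
python3 go.py 0.5126 -0.2497 0.165 25
python3 - <<'E'
from h import *
for n in ("top","scene"): cv2.imwrite(f"pics/{n}5.png",env.read_camera(n)[:,:,::-1])
im=cv2.imread("pics/scene5.png")[150:300,120:270]; cv2.imwrite("pics/s5c.png",cv2.resize(im,None,fx=4,fy=4,interpolation=2))
im=cv2.imread("pics/top5.png")[170:290,360:500]; cv2.imwrite("pics/t5c.png",cv2.resize(im,None,fx=4,fy=4,interpolation=2))
E
```

```text
clock: 8.5
tcp_pos: [0.5139, -0.2467, 0.222]
orientation: [-0.001, 0.976, 0.217, -0.0]
wrist_force: [0.8, 0.8, -3.0]
finger_gap: 0.023
t 8.5 tcp [ 0.5139 -0.2467  0.222 ] yaw 25.09 zaxis [-9.e-04  1.e-03 -1.e+00] q [-0.589  0.307  0.015  1.28   0.     0.544] F [ 0.8  0.8 -3. ] M [ 0.01 -0.01 -0.  ] gap 0.023
shift shares [-0.048  0.045  1.14 ] turn rz shares 0.011
```

View pics/s5c.png

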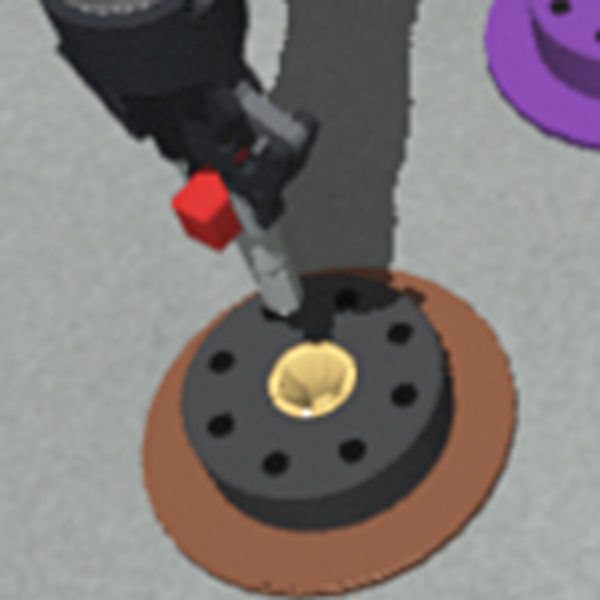

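View pics/t5c.png

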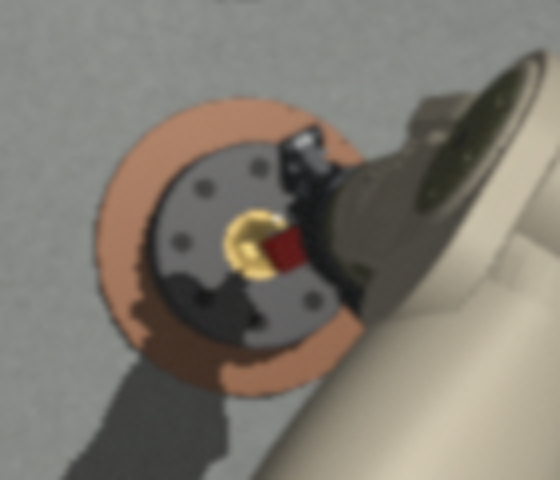

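The key hangs above the brass screw, with its tip at crop (285,305), about scene (191,226). I'll check it against the expected projection, assuming no tilt.

```bash
python3 - <<'E'
from h import *
p=env.get_state()["tcp_pos"]
for dz in (-.086,-.041,0,.019): print(dz,proj("scene",p+[0,0,dz]).round(1),(4*(proj("scene",p+[0,0,dz])-[120,150])).round(0))
E
python3 - <<'E'
import cv2
im=cv2.imread("pics/scene5.png")[185:245,160:220]; cv2.imwrite("pics/s5d.png",cv2.resize(im,None,fx=10,fy=10,interpolation=2))
E
```

```text
-0.086 [[190.6 225.8]] [[283. 303.]]
-0.041 [[185.2 213.9]] [[261. 256.]]
0 [[179.9 202.1]] [[240. 208.]]
0.019 [[177.3 196.3]] [[229. 185.]]
```

View pics/s5d.png

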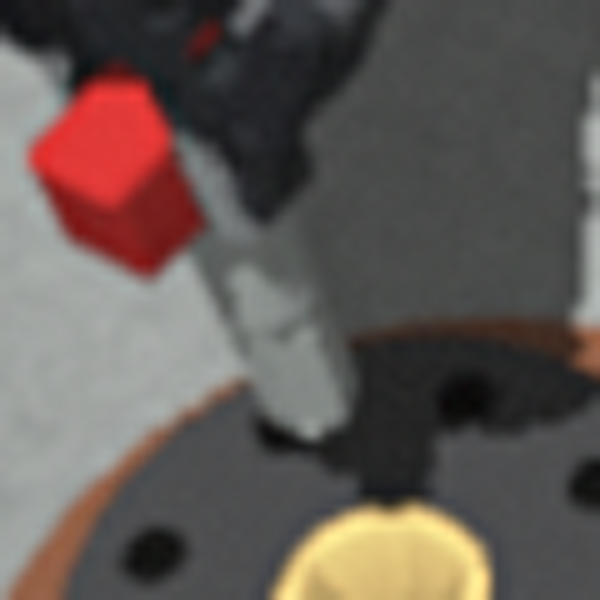

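```bash

python3 -m inch '[[0,0,0,-0.048,0.045,0.3,1],[0,0,0,0,0,0.35,1],[0,0,0,0,0,0.35,1],[0,0,0,0,0,0.3,1],[0,0,0,0,0,0.2,1],[0,0,0,0,0,0,1]]'
python3 go.py 0.5126 -0.2497 0.11 25
python3 -m inch '[[0,0,0,0,0,0.1,1],[0,0,0,0,0,0.1,1],[0,0,0,0,0,0.1,1],[0,0,0,0,0,0,1]]'
python3 go.py 0.5126 -0.2497 0.11 25
```

```text
clock: 9.2
tcp_pos: [0.5123, -0.2505, 0.1464]
orientation: [-0.001, 0.976, 0.217, -0.001]
wrist_force: [0.2, 1.2, -2.6]
finger_gap: 0.0234
t 9.2 tcp [ 0.5123 -0.2505  0.1464] yaw 25.03 zaxis [-0.0015  0.001  -1.    ] q [-0.595  0.343 -0.123  1.107  0.     0.538] F [ 0.2  1.2 -2.6] M [ 0.   -0.02  0.01] gap 0.0234
shift shares [ 0.012 -0.01   0.729] turn rz shares 0.004
clock: 9.6
tcp_pos: [0.5124, -0.2512, 0.1317]
orientation: [-0.0, 0.976, 0.216, -0.0]
wrist_force: [0.0, -0.3, -4.0]
finger_gap: 0.0233
t 9.6 tcp [ 0.5124 -0.2512  0.1317] yaw 24.98 zaxis [-7.e-04  4.e-04 -1.e+00] q [-0.596  0.353 -0.146  1.072 -0.     0.538] F [ 0.  -0.3 -4. ] M [ 0.06  0.02 -0.03] gap 0.0233
shift shares [ 0.016 -0.026  0.434] turn rz shares -0.002
```

```bash

python3 -m inch '[[0,0,0,0,0,0.06,1],[0,0,0,0,0,0.06,1],[0,0,0,0,0,0,1]]'
python3 go.py 0.5126 -0.2497 0.11 25
python3 -m inch '[[0,0,0,0,0,0.06,1],[0,0,0,0,0,0.06,1],[0,0,0,0,0,0,1]]'
python3 go.py 0.5126 -0.2497 0.11 25
```

```text
clock: 9.9
tcp_pos: [0.5133, -0.2515, 0.1262]
orientation: [0.0, 0.976, 0.216, 0.001]
wrist_force: [1.7, 0.0, -4.4]
finger_gap: 0.0232
t 9.9 tcp [ 0.5133 -0.2515  0.1262] yaw 24.99 zaxis [ 0.0012 -0.     -1.    ] q [-5.960e-01  3.570e-01 -1.550e-01  1.058e+00  1.000e-03  5.380e-01] F [ 1.7  0.  -4.4] M [ 0.09 -0.6  -0.01] gap 0.0232
shift shares [ 0.002 -0.038  0.324] turn rz shares -0.001
clock: 10.2
tcp_pos: [0.5132, -0.2514, 0.12]
orientation: [0.0, 0.976, 0.216, 0.0]
wrist_force: [3.6, 0.8, -6.8]
finger_gap: 0.0231
t 10.2 tcp [ 0.5132 -0.2514  0.12  ] yaw 24.99 zaxis [ 9.e-04  0.e+00 -1.e+00] q [-5.960e-01  3.620e-01 -1.640e-01  1.044e+00  1.000e-03  5.380e-01] F [ 3.6  0.8 -6.8] M [ 0.06 -1.02 -0.05] gap 0.0231
shift shares [ 0.003 -0.037  0.2  ] turn rz shares -0.001
```

```bash

python3 -m inch '[[0,0,0,0.018,0.008,0.04,1],[0,0,0,0,0,0.06,1],[0,0,0,0,0,0,1]]'
python3 go.py 0.5126 -0.2497 0.11 25
python3 -m inch '[[0,0,0,0,0,0.06,1],[0,0,0,0,0,0.04,1],[0,0,0,0,0,0,1]]'
python3 go.py 0.5126 -0.2497 0.11 25
```

```text
clock: 10.5
tcp_pos: [0.5135, -0.2514, 0.1147]
orientation: [-0.0, 0.976, 0.216, -0.0]
wrist_force: [1.2, 0.4, -3.3]
finger_gap: 0.0227
t 10.5 tcp [ 0.5135 -0.2514  0.1147] yaw 24.98 zaxis [-7.e-04  0.e+00 -1.e+00] q [-0.595  0.367 -0.17   1.034 -0.     0.539] F [ 1.2  0.4 -3.3] M [-0.09 -0.49 -0.01] gap 0.0227
shift shares [-0.002 -0.038  0.094] turn rz shares -0.002
clock: 10.8
tcp_pos: [0.5135, -0.2514, 0.11]
orientation: [-0.0, 0.976, 0.216, -0.0]
wrist_force: [0.7, -0.1, -4.9]
finger_gap: 0.0233
t 10.8 tcp [ 0.5135 -0.2514  0.11  ] yaw 24.98 zaxis [-5.e-04  0.e+00 -1.e+00] q [-0.595  0.371 -0.177  1.023 -0.     0.539] F [ 0.7 -0.1 -4.9] M [-0.09 -0.34  0.05] gap 0.0233
shift shares [-0.003 -0.038 -0.001] turn rz shares -0.002
```

```bash

python3 -m inch '[[0,0,0,0,0,0.02,1],[0,0,0,0,0,0,1]]' | grep -E 'tcp|force'
python3 -m inch '[[0,0,0,0,0,0.02,1],[0,0,0,0,0,0,1]]' | grep -E 'tcp|force'
python3 -m inch '[[0,0,0,0,0,0.02,1],[0,0,0,0,0,0,1]]' | grep -E 'tcp|force'
```

```text
tcp_pos: [0.5137, -0.2515, 0.1098]
wrist_force: [0.4, 0.7, 0.9]
tcp_pos: [0.5138, -0.2516, 0.1097]
wrist_force: [-2.4, 1.4, 8.2]
tcp_pos: [0.5139, -0.2517, 0.1097]
wrist_force: [-3.6, 1.5, 12.9]
```

Floor contact came at TCP z = 0.1097, against 0.110 predicted for fully home. I'll take a quick look before turning.

```bash
python3 - <<'E'
from h import *
cv2.imwrite(f"pics/scene6.png",env.read_camera("scene")[:,:,::-1])
im=cv2.imread("pics/scene6.png")[180:300,140:260]; cv2.imwrite("pics/s6c.png",cv2.resize(im,None,fx=5,fy=5,interpolation=2))
E
```

```text
(no output)
```

View pics/s6c.png

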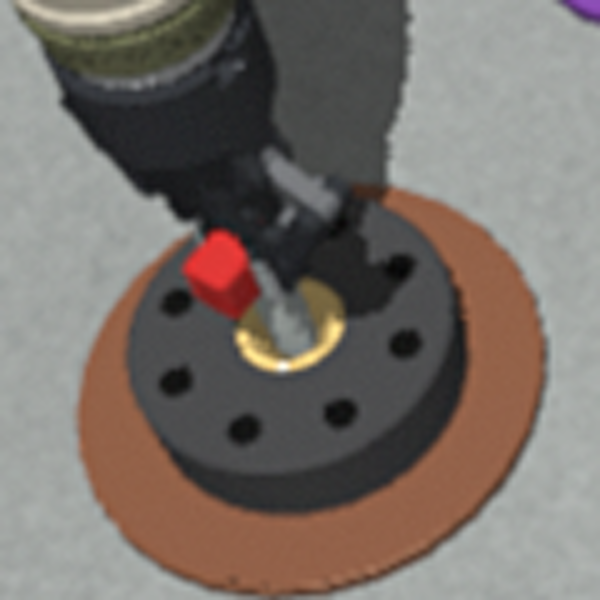

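The key is seated in the socket and the white dot hasn't moved (crop 283,366). I'll relieve the pressing a little and turn clockwise.

```bash

python3 -m inch '[[0,0,0,0,0,-0.015,1],[0,0,0.4,0,0,0,1],[0,0,0.6,0,0,0,1],[0,0,0.6,0,0,0,1],[0,0,0,0,0,0,1]]'; python3 go.py 0.5137 -0.2515 0.1097 -71
python3 -m inch '[[0,0,0.7,0,0,0,1],[0,0,0.7,0,0,0,1],[0,0,0.7,0,0,0,1],[0,0,0.7,0,0,0,1],[0,0,0,0,0,0,1]]';  python3 go.py 0.5137 -0.2515 0.1097 -71
```

```text
clock: 11.95
tcp_pos: [0.5139, -0.2517, 0.1097]
orientation: [0.001, 0.994, 0.105, 0.0]
wrist_force: [-2.2, 1.3, 8.3]
finger_gap: 0.0229
t 11.95 tcp [ 0.5139 -0.2517  0.1097] yaw 12.08 zaxis [ 0.0012 -0.0014 -1.    ] q [-5.95e-01  3.70e-01 -1.79e-01  1.02e+00 -1.00e-03  7.64e-01] F [-2.2  1.3  8.3] M [ 0.29  0.57 -0.01] gap 0.0229
shift shares [-0.004 -0.005  0.   ] turn rz shares 10.385
clock: 12.45
tcp_pos: [0.5133, -0.2519, 0.1097]
orientation: [0.001, 0.996, -0.09, -0.0]
wrist_force: [-3.6, 0.1, 9.4]
finger_gap: 0.0233
t 12.45 tcp [ 0.5133 -0.2519  0.1097] yaw -10.35 zaxis [-2.0e-04 -1.9e-03 -1.0e+00] q [-0.596  0.37  -0.179  1.021 -0.002  1.156] F [-3.6  0.1  9.4] M [ 0.17  1.12 -0.01] gap 0.0233
shift shares [ 0.007 -0.009  0.   ] turn rz shares 7.581
```

```bash

python3 -m inch '[[0,0,0.7,0,0,0,1],[0,0,0.7,0,0,0,1],[0,0,0.7,0,0,0,1],[0,0,0.7,0,0,0,1],[0,0,0,0,0,0,1]]';  python3 go.py 0.5137 -0.2515 0.1097 -71
python3 - <<'E'
from h import *
for n in ("top","scene"): cv2.imwrite(f"pics/{n}7.png",env.read_camera(n)[:,:,::-1])
a=cv2.imread("pics/scene7.png")[190:290,150:250]; b=cv2.imread("pics/top7.png")[180:280,370:470]
cv2.imwrite("pics/c7.png",cv2.resize(cv2.hconcat([a,b]),None,fx=4,fy=4,interpolation=2))
E
```

```text
clock: 12.95
tcp_pos: [0.5126, -0.2518, 0.1097]
orientation: [0.001, 0.959, -0.282, -0.0]
wrist_force: [-5.5, -0.2, 11.6]
finger_gap: 0.0231
t 12.95 tcp [ 0.5126 -0.2518  0.1097] yaw -32.76 zaxis [-0.0014 -0.0018 -1.    ] q [-0.596  0.37  -0.179  1.022 -0.002  1.547] F [-5.5 -0.2 11.6] M [0.19 1.57 0.03] gap 0.0231
shift shares [ 0.015 -0.017  0.   ] turn rz shares 4.78
```

View pics/c7.png

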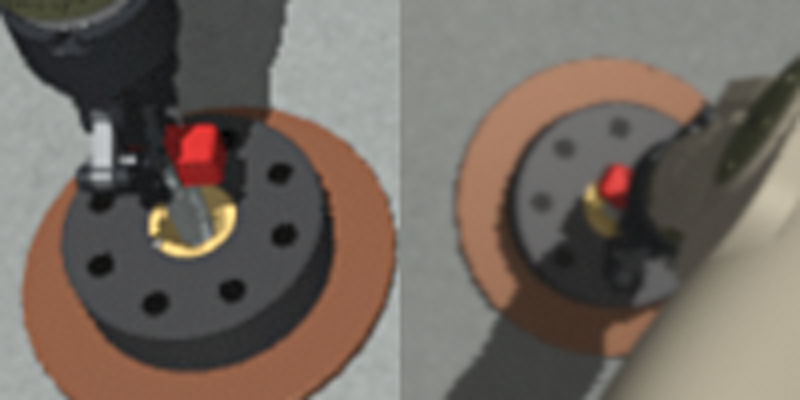

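The dot has moved clockwise, to about scene (189.5,250.5), so the screw follows the key. Continuing.

```bash

python3 -m inch '[[0,0,0.7,0,0,0,1],[0,0,0.7,0,0,0,1],[0,0,0.7,0,0,0,1],[0,0,0.7,0,0,0,1],[0,0,0.7,0,0,0,1],[0,0,0.7,0,0,0,1],[0,0,0.5,0,0,0,1],[0,0,0,0,0,0,1],[0,0,0,0,0,0,1]]';  python3 go.py 0.5137 -0.2515 0.1097 -71
cat > dot.py <<'E'
from h import *
import sys
k=sys.argv[1]
for n in ("top","scene"): cv2.imwrite(f"pics/{n}{k}.png",env.read_camera(n)[:,:,::-1])
a=cv2.imread(f"pics/scene{k}.png")[190:290,150:250]; b=cv2.imread(f"pics/top{k}.png")[180:280,370:470]
cv2.imwrite(f"pics/c{k}.png",cv2.resize(cv2.hconcat([a,b]),None,fx=4,fy=4,interpolation=2))
E
python3 dot.py 8; python3 -c "
from h import *
for p in([196.1,252.77],[189.2,250.2]):
  D=ray('scene',p,.058)[0][:2]-[.5122,-.2498]; print(np.degrees(np.arctan2(D[1],D[0])),np.hypot(*D))"
```

```text
clock: 13.95
tcp_pos: [0.5118, -0.2512, 0.1097]
orientation: [0.001, 0.818, -0.575, -0.001]
wrist_force: [-7.8, 2.3, 14.1]
finger_gap: 0.023
t 13.95 tcp [ 0.5118 -0.2512  0.1097] yaw -70.24 zaxis [-2.9e-03 -9.0e-04 -1.0e+00] q [-5.960e-01  3.690e-01 -1.800e-01  1.024e+00 -2.000e-03  2.201e+00] F [-7.8  2.3 14.1] M [0.58 2.11 0.05] gap 0.023
shift shares [ 0.018 -0.033  0.001] turn rz shares 0.095
-34.6787358668562 0.022064993573612315
-82.26525698143918 0.022464453349203054
```

View pics/c8.png

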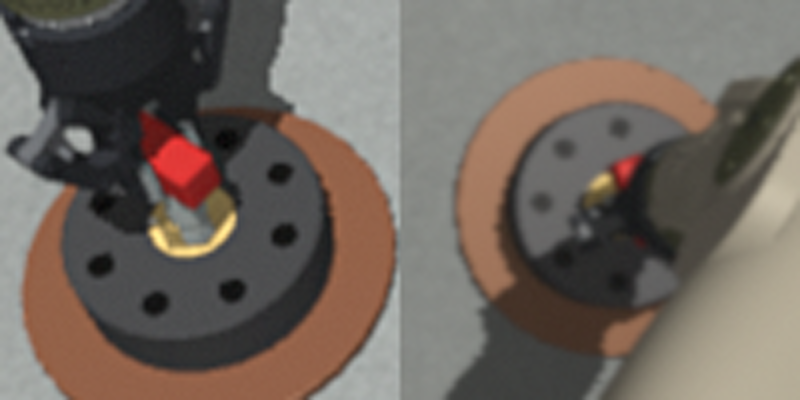

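At key yaw -32.8° the screw had turned about 48°, with about 10° lost to play. It should now be at about 85°, so I'll add 4°, ease the side load and release.

```bash

python3 -m inch '[[0,0,0.5,0,0,0,1],[0,0,0,-0.005,0.02,0,1],[0,0,0,0,0.02,-0.005,1],[0,0,0,0,0,0,1]]';  python3 go.py
python3 -m inch '[[0,0,0,0,0,0,0.8],[0,0,0,0,0,0,0.7],[0,0,0,0,0,0,0.5],[0,0,0,0,0,0,0.2],[0,0,0,0,0,0,0],[0,0,0,0,0,0,0],[0,0,0,0,0,0,0],[0,0,0,0,0,0,0]]'; python3 go.py;python3 dot.py 9
```

```text
clock: 14.45
tcp_pos: [0.5111, -0.2513, 0.1097]
orientation: [0.0, 0.798, -0.603, -0.0]
wrist_force: [-4.3, 1.8, 9.8]
finger_gap: 0.023
t 14.45 tcp [ 0.5111 -0.2513  0.1097] yaw -74.21 zaxis [-3.e-04  1.e-04 -1.e+00] q [-0.598  0.367 -0.184  1.021 -0.     2.268] F [-4.3  1.8  9.8] M [0.7  1.03 0.01] gap 0.023
clock: 15.25
tcp_pos: [0.5118, -0.2517, 0.1082]
orientation: [0.0, 0.797, -0.603, -0.0]
wrist_force: [0.2, -0.5, 0.2]
finger_gap: 0.0854
t 15.25 tcp [ 0.5118 -0.2517  0.1082] yaw -74.22 zaxis [-0.e+00 -1.e-04 -1.e+00] q [-0.598  0.369 -0.184  1.018 -0.     2.268] F [ 0.2 -0.5  0.2] M [-0.03  0.    0.08] gap 0.0854
```

View pics/c9.png

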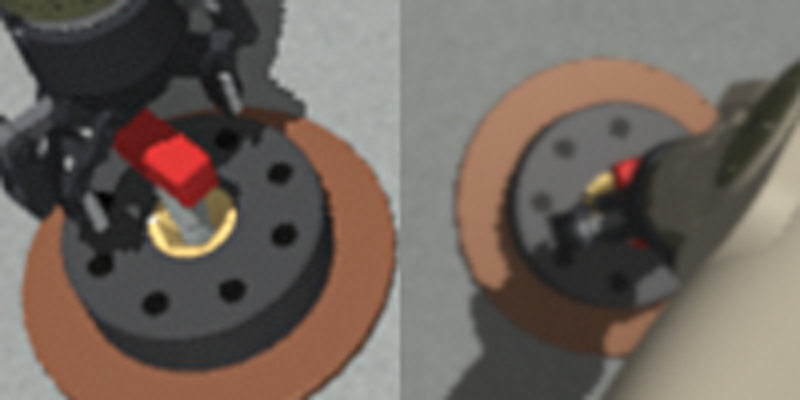

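Released: the key stands and the fingers are clear on both sides. Rising straight up, then backing away for a clear view.

```bash

python3 -m inch '[[0,0,0,0,0,-0.2,0],[0,0,0,0,0,-0.4,0],[0,0,0,0,0,-0.6,0],[0,0,0,0,0,-0.6,0],[0,0,0,0,0,-0.6,0],[0,0,0,0,0,-0.4,0],[0,0,0,0,0.6,0,0],[0,0,0,0,0.8,0,0],[0,0,0,0.3,0.6,0,0],[0,0,0,0.8,0,0,0],[0,0,0,0.8,0,0,0],[0,0,0,0.8,0,0,0]]'
python3 -m inch '[[0,0,0,0.8,0,0,0],[0,0,0,0.8,0,0,0],[0,0,0,0.4,0,0,0],[0,0,0,0,0,0,0]]'
python3 go.py; python3 dot.py 10
```

```text
clock: 16.55
tcp_pos: [0.4522, -0.4102, 0.2498]
orientation: [0.0, 0.797, -0.603, 0.001]
wrist_force: [0.5, -0.6, 1.1]
finger_gap: 0.0854
clock: 16.95
tcp_pos: [0.4793, -0.5077, 0.2473]
orientation: [0.0, 0.797, -0.604, -0.0]
wrist_force: [0.3, -0.2, -0.7]
finger_gap: 0.0852
t 16.95 tcp [ 0.4793 -0.5077  0.2473] yaw -74.34 zaxis [-3.e-04 -2.e-04 -1.e+00] q [-0.929  0.572  0.483  1.482 -0.     1.94 ] F [ 0.3 -0.2 -0.7] M [-0.02 -0.   -0.01] gap 0.0852
```

View pics/c10.png

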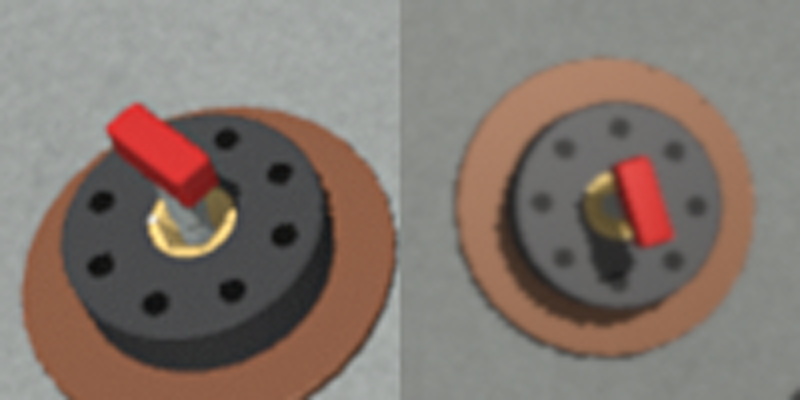

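View pics/scene10.png

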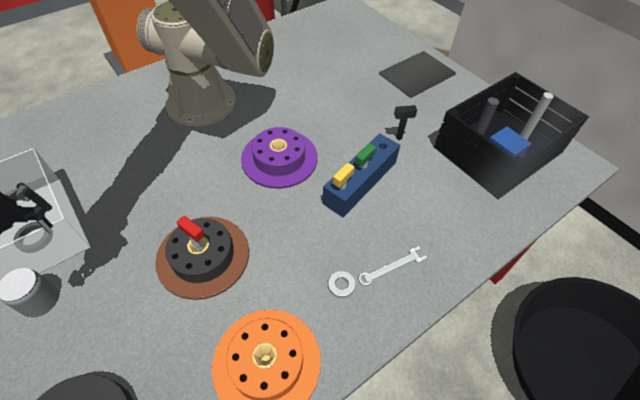

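```bash
python3 - <<'E'
from h import *
K=8
obs={}
for nm,roi0 in(("top",(215,250,510-90,450)),("scene",(210,245,170,215))):
    im=cv2.imread(f"pics/{nm}10.png"); u=cv2.resize(im,None,fx=K,fy=K,interpolation=2)
    hsv=cv2.cvtColor(u,cv2.COLOR_BGR2HSV);H,S,V=[hsv[...,i].astype(int) for i in range(3)]
    m=((H<8)|(H>172))&(S>110)&(V>50); r=np.zeros_like(m); r[roi0[0]*K:roi0[1]*K,roi0[2]*K:roi0[3]*K]=1
    b,c,_=big(m&r); top,_,_=big(b&(V>0.8*np.percentile(V[b],95)))
    q=(np.argwhere(top)[:,::-1]+.5)/K-.5; P=ray(nm,q,.142)[:,:2]
    w,v=np.linalg.eigh(np.cov(P.T)); obs[nm]=q.mean(0)
    print(nm,q.mean(0),"@.142",P.mean(0),"axis",np.degrees(np.arctan2(v[1,1],v[0,1])))
Ms=[]
for nm in obs:
    c=env.calibration(nm);Kc=np.array([[c["fx"],0,c["cx"]],[0,c["fy"],c["cy"]],[0,0,1]])
    Ms.append(Kc@np.c_[cv2.Rodrigues(c["rvec"])[0],c["tvec"]])
X=cv2.triangulatePoints(*Ms,*[obs[n].reshape(2,1) for n in obs]); print("handle top xyz (home: z .142)",(X[:3]/X[3]).ravel())
# base-line check: same method on the start handle gave z .130?
X=cv2.triangulatePoints(*Ms,np.array([[229.14],[224.77]]),np.array([[385.3],[131.48]]));print("start handle top",(X[:3]/X[3]).ravel())
im=cv2.imread("pics/scene10.png")[225:265,170:225]; cv2.imwrite("pics/d10.png",cv2.resize(im,None,fx=12,fy=12,interpolation=2))
E
```

```text
top [430.90975074 229.58360073] @.142 [ 0.51467111 -0.24936788] axis -164.1223787653453
scene [188.67659946 225.40495577] @.142 [ 0.51471685 -0.25058171] axis -164.17002873096035
handle top xyz (home: z .142) [ 0.51451972 -0.24996851  0.14113715]
start handle top [0.53756555 0.29231773 0.12884633]
```

View pics/d10.png

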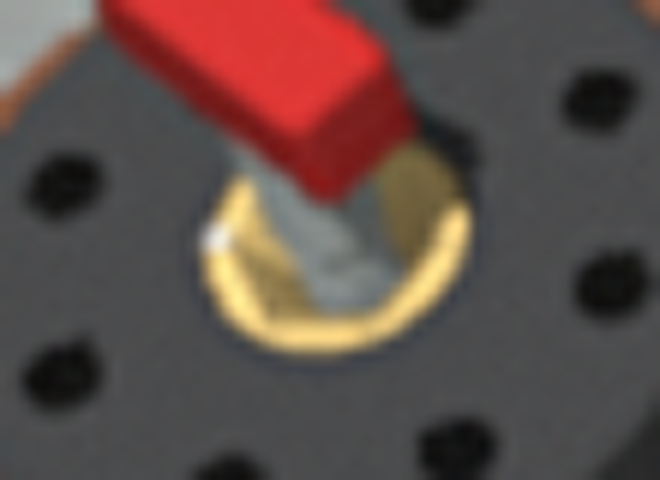

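```bash
python3 -c "
from h import *
D=ray('scene',[187.6,244.4],.058)[0][:2]-[.5122,-.2498]; print(np.degrees(np.arctan2(D[1],D[0])),np.hypot(*D))
print(env.get_state()['wrist_force'])"
```

```text
-124.78513008261804 0.02270531223001134
[0.0250867  1.08958317 0.62637591]
```

The screw turned from -34.7° to -124.8°, which is 90° clockwise. The handle height corresponds to the key being fully home.

```bash
python3 -c "
from workcell import env
print(env.hand_in())"
```

```text
the job is handed in; nothing more can be done
None
```

I took the red key out of the stand, pushed it fully down into the brass screw in the brown-disc hub, turned it clockwise, let go and backed the arm away. I handed the job in at about 17 s of robot time.

Last checks:
- **Depth:** The key met the socket floor at TCP z = 0.1097 m, against about 0.110 predicted. In the two camera views its handle stands 12.3 mm higher than at the start, where fully home would be 12 mm.
- **Turn:** The white dot went from -34.7° to -124.8°, so the screw turned about 90° clockwise. The key itself turned about 99°, because the first 10° went to play in the socket.
- **Disturbance:** The final pictures show the key upright, the gripper clear of it, and the other keys and hubs in place.

No check failed. The highest wrist force I read was about 16 N.

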